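# Load the label roll and lock it on the hub

## Task

Put the roll of labels over the dispenser's hub, fully down on its platter, then turn only the outer knob (the wide knurled ring) clockwise until the hub's three jaws hold the card core firmly: snug by feel, not so tight that they crush it. Leave the small inner brake knob exactly as it is set, and leave the other things on the table where they lie.

Things in the scene. Friction and masses are not known exactly. Their poses are not given: they have to be found in the camera images.
- label_roll: Roll of labels on a card core, standing on the table with its axis upright: outside 62 mm across, 32 mm high, bore 40 mm across, right through, 0.08 to 0.17 kg. About 10 N from each jaw holds the core firmly; it is crushed if any jaw presses with more than 22 N. Origin: centre of its underside; z up along the axis.
- dispenser: Label dispenser, fixed: grey base plate (own x -53 to +53 mm, own y -116 to +60 mm), round platter 88 mm across, its top 20 mm high, upright hub 35 mm across, its top 55 mm high; the outer and inner knob stand on it on the same axis. Origin: on the hub axis at the table top, z up. Guide rollers and peel plate, at most 60 mm high, stand 80 to 116 mm from the hub axis towards its own -y.
- hub_seat (a point): Point on the hub's axis at the height of the platter's top, fixed to the dispenser: the roll's origin comes here when it is fully home.
- ring_mid (a point): Axis point at mid height (65 mm above the table) of the OUTER knob, fixed to the dispenser, not turning. The knob is a knurled ring 35 mm across, 56 to 74 mm above the table (straight side to 70 mm, then bevelled), clear above a seated roll (top at 52 mm). Clockwise from above spreads the jaws. It turns evenly with about 0.15 N m and stays where left; its start position is not told.
- brake_pointer (a point): Pointer end of the INNER knob, the brake setting: a black fluted knob on top of the outer ring, 22 mm across at its foot and 20 mm at its top, 75 to 88 mm above the table, with a pointer bar on top. This point is 10 mm from the axis and turns with it. The knob turns very easily (0.012 N m) and must be left as it is.
- jaw_a: First of three smooth steel jaws in the hub, on the dispenser's own +x side: 10 mm wide, 26 to 47 mm above the table. The outer knob moves all three out together, 5 mm per rad. At the start their faces are 14 to 17.5 mm from the axis, inside the hub; they meet the bore after 0.5 to 1.2 rad of turning. Origin: foot of its guide on the hub axis, which does not move; own x points outward.
- jaw_b: Second jaw, 120 degrees anticlockwise (from above) from the first; otherwise the same. Once the jaws bear on the core, each presses about 13 N more per further 0.1 rad of the knob, and the knob's torque grows by 0.15 N m for each 10 N per jaw. With the turning paused, the free knob gives next to no torque, and the part due to the jaws remains.
- jaw_c: Third jaw, 240 degrees anticlockwise from the first; otherwise the same.
- stapler: Bystander: blue bag stapler lying on the table, 128 x 30 x 51 mm; origin: centre of its underside, long axis y.
- marker: Bystander: pen 135 mm long, 17 mm thick, lying; origin: centre of its underside, long axis y.
- box_cutter: Bystander: snap-blade cutter 136 x 21 x 13 mm, lying; origin: centre of its underside, long axis y.
- sauce_pot: Bystander: small round steel pot 64 mm across, 33 mm high; origin: centre of its underside.

How it is judged:
By the outcome, as a careful person would: the job done as asked, in the order asked, and still so for the second after the job is handed in, with the robot touching nothing.
It also fails if it takes over 64 s, if anything falls off the work surface, if the arm or the gripper's body presses on something with over 40 N, if the wrist force passes 120 N, or if a joint passes its speed limit or range.

## Robot

A 6-joint arm with a two-finger parallel gripper is mounted at the origin on the work surface; the furniture and walls round the work are solid. World frame = base frame: x ahead of the robot, y to its left, z up, the work surface at z = 0. Lengths are in m, angles in rad, forces in N, time in s.
With the tool pointing down it reaches from about 0.375 to 0.975 m from the base axis. Payload 3.8 kg.
Tool frame: the origin (TCP) lies at the very end of the fingers, on their centre line; the grasp point (between the pads) lies 19 mm behind it (env.pinch_z is the distance from the TCP to the grasp point, in m); z points along the fingers, y is the direction in which the jaws open and shut (so a half turn about z gives the same grasp; the last joint's range is limited). The gripper opens to 85 mm and grips with 20 to 120 N. Pads are 22 mm wide; open, the fingers measure 114 mm over their backs; the gripper's body (76 mm by 85 mm) begins 54 mm behind the grasp point. The pads swing forward as they close: fully open they stand 13 mm farther back than shut.
Start: joints at [-1.205, 0.264, 1.604, -0, 1.274, -0.037], TCP at [0.265, -0.621, 0.231] pointing down, gripper open.
Joint ranges: [-2.63, 2.63], [-0.94, 2.18], [0.31, 2.57], [-1.31, 4.45], [0, 2.66], [-2.55, 2.55]. Speed limits (rad/s): [2.57, 2.57, 3.14, 3.14, 3.14, 3.14].

## Interface

Orientations are given as a unit quaternion [x, y, z, w].
In Python, from cell import readout, viewer, order, env gives the robot as it stands. The module is installed in compiled form; this text tells all that it offers.
- The arm moves only by the tool servo_tool, never from a script. Its argument "series" is a list of rows, each an object of numbers: "gripper": the gripper command: -1 is shut, 1 is fully open, values between are in proportion; "tx", "ty", "tz": the shift along the world's x, y, z each as a share of 1 m, from -1 to 1; "yaw": the turn about the world's z as a share of 120 degrees, from -1 to 1. A call has 1 to 12 rows; each row shifts and turns the commanded pose from where the row before left it; what a row does not reach is not made up. A row lasts 1/8 s, in which the tool goes at most 62.5 mm and 10.7 degrees, less where a joint would pass 70% of its speed; a pose out of reach is approached as far as the arm can. A call with a number of a shift or a turn outside -1 to 1 is refused whole. A call with a gripper value outside its range is refused whole. The fingers move at their own pace and stop on an object; "newtons" is the grip in N (left out, the last holds). Time passes only in rows, so rows that do not move let the fingers close. It gives the time, the measured TCP pose, the force and the opening at its end, in the units of the state.
- readout.read_state(): the state, without advancing time (a new reading comes with each control period).
- viewer.snapshot(name): name is "side" or "top"; returns (picture, depth): 480x640x3 uint8, red, green, blue; 480x640 float32, m along the optical axis (not along the pixel's ray), 0 where there is no reading.
- viewer.get_calibration(name): a dict with "fov_y" (degrees; the focal length in pixels is half the picture's height over the tangent of half this angle, whatever the lens; pixels are square), "cx", "cy" (the principal point, pixels), "rvec" (rotation vector, rad) and "tvec" (3), from world to camera coordinates, as OpenCV has them. Camera axes: x right, y down, z forward; pixel columns grow to the right and rows downward; lengths in m; the calibration is good to about 2 mm. A picture is of the moment at which its call begins. get_calibration takes no time and is no camera call.
- order.hand_in(): hands the job in, once; it reports no verdict.
The state is a dict: "clock": time; "q": joint angles; "qvel": joint speeds; "joint_efforts": joint torques, N m; "eef_pos": TCP position; "orientation": TCP orientation; "wrist_force": force on the tool from outside, world axes, zero at the start; "wrist_torque": the same for the moment, N m; "finger_gap": finger opening in m.
Only numpy, scipy, OpenCV 4.12 (cv2) and the standard library are available. Lean on these libraries where they do the work, as an engineer would, in place of code of your own. Each camera call takes 0.05 s, during which the arm holds its last target.

## Working session

There is one attempt and no reset: what is moved stays moved. The work goes in short steps, Python scripts to look and compute and a tool call to move; the robot and the scene stay as the last step left them, time stands still between calls to the robot, and variables do not carry over. Pictures are saved under pics/ and viewed, and the job is handed in when it is done.

Besides the shell and the picture viewer there is one more tool, called as name(argument=value, ...), one argument or row to a line, values as JSON. servo_tool: Moves the arm, as the interface text tells. Its arguments: {"type":"object","properties":{"series":{"type":"array"},"newtons":{"type":"number"}},"required":["series"]}

```bash
mkdir -p pics; ls; cat > h.py <<'E'
import numpy as np,cv2
from cell import readout,viewer,order,env
def cal(n):
    c=viewer.get_calibration(n);f=240/np.tan(np.radians(c['fov_y'])/2)
    R,_=cv2.Rodrigues(np.array(c['rvec'],float));t=np.array(c['tvec'],float).ravel()
    return f,c['cx'],c['cy'],R,t,c
def ray(n,u,v):
    f,cx,cy,R,t,_=cal(n);d=R.T@np.array([(u-cx)/f,(v-cy)/f,1]);return -R.T@t,d
def onz(n,u,v,z):
    o,d=ray(n,u,v);return o+d*(z-o[2])/d[2]
def proj(n,p):
    f,cx,cy,R,t,_=cal(n);q=R@np.array(p)+t;return np.array([cx+f*q[0]/q[2],cy+f*q[1]/q[2]])
def cloud(n,dep):
    f,cx,cy,R,t,_=cal(n);v,u=np.mgrid[:480,:640];P=np.stack([(u-cx)/f*dep,(v-cy)/f*dep,dep],-1)
    W=(P-t)@R;W[dep==0]=np.nan;return W
def snap(n,tag):
    p,d=viewer.snapshot(n);cv2.imwrite(f'pics/{tag}.png',cv2.cvtColor(p,cv2.COLOR_RGB2BGR));np.savez(f'pics/{tag}.npz',p=p,d=d);return p,d
E
python3 - <<'E'
from h import *
np.set_printoptions(precision=4,suppress=True)
for n in('top','side'):
    snap(n,n+'0');c=cal(n);print(n,c[5],'pos',-c[3].T@c[4])
print(readout.read_state(),env.pinch_z)
E
```

```text
pics
top {'fov_y': 52.465517034512864, 'cx': 313.33737974965624, 'cy': 243.3653201320442, 'rvec': array([ 2.1739, -2.1195,  0.1687]), 'tvec': array([-0.012 ,  0.5609,  0.9595])} pos [0.4116 0.0075 1.0325]
side {'fov_y': 53.080477067612215, 'cx': 316.1478304231024, 'cy': 232.38141147128036, 'rvec': array([ 2.0095,  1.8712, -0.4645]), 'tvec': array([-0.0224, -0.4328,  1.2488])} pos [ 0.9671 -0.0484  0.8999]
{'clock': 0.1, 'q': array([-1.2049,  0.2647,  1.6053,  0.    ,  1.2737, -0.0369]), 'qvel': array([ 0.001 , -0.002 , -0.0036,  0.    ,  0.0012,  0.0002]), 'joint_efforts': array([  0.0003, -51.6708, -36.859 ,  -0.    ,   0.0062,   0.    ]), 'eef_pos': array([ 0.2643, -0.6203,  0.23  ]), 'orientation': array([ 0.9798,  0.2   , -0.0002, -0.001 ]), 'wrist_force': array([-0.4314,  0.7191,  0.5723]), 'wrist_torque': array([-0.0224, -0.0314,  0.0257]), 'finger_gap': 0.08542056622905449} 0.0187
```

View pics/top0.png

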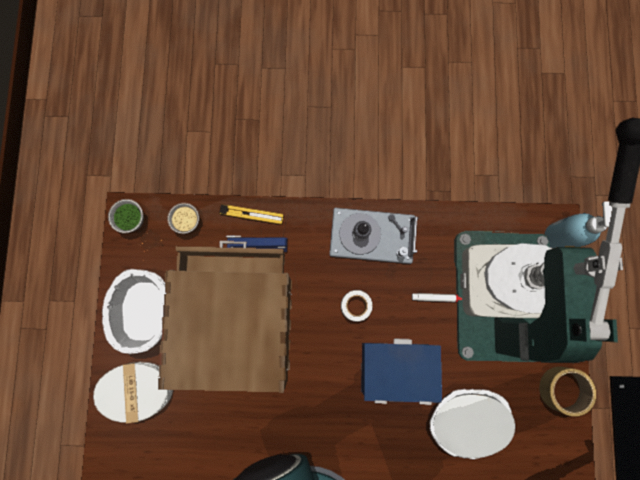

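View pics/side0.png

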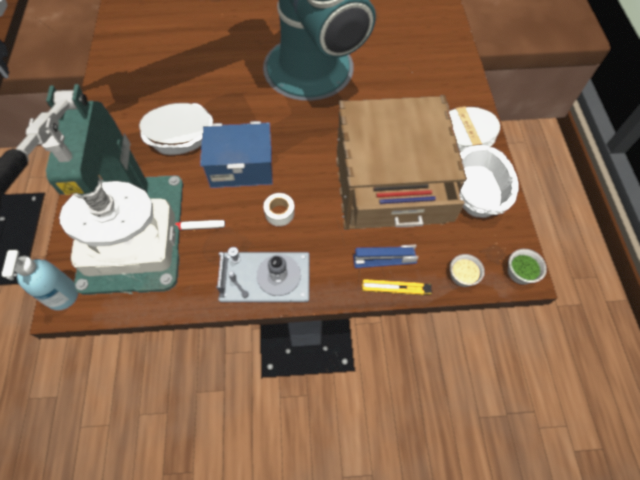

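```bash
python3 - <<'E'
from h import *
np.set_printoptions(precision=4,suppress=True)
for n,b in(('top',(300,180,440,340)),('side',(200,170,340,320))):
    z=np.load(f'pics/{n}0.npz');p=z['p'];x0,y0,x1,y1=b
    cv2.imwrite(f'pics/{n}0c.png',cv2.cvtColor(cv2.resize(p[y0:y1,x0:x1],None,fx=3.7,fy=3.7,interpolation=cv2.INTER_CUBIC),cv2.COLOR_RGB2BGR))
    W=cloud(n,z['d'])
    # roll: high points near
    roi=np.zeros((480,640),bool);
    if n=='top': roi[280:330,330:385]=1
    else: roi[185:230,255:305]=1
    m=roi&(W[...,2]>0.026)&(W[...,2]<.04)
    P=W[m];print(n,'roll',m.sum(),P.mean(0),np.median(P[:,2]),(P.min(0)+P.max(0))/2,P.max(0)-P.min(0))
    m2=m.astype(np.uint8);cs,_=cv2.findContours(m2,cv2.RETR_EXTERNAL,cv2.CHAIN_APPROX_NONE)
    print(cv2.fitEllipse(max(cs,key=len)))
    roi[:]=0
    if n=='top': roi[200:270,320:430]=1
    else: roi[240:310,210:320]=1
    for lo,hi in((.003,.013),(.017,.024),(.05,.06),(.066,.08),(.083,.095)):
        m=roi&(W[...,2]>lo)&(W[...,2]<hi)
        P=W[m]
        if len(P)>3: print(lo,len(P),P.mean(0),(P.min(0)+P.max(0))/2,P.max(0)-P.min(0))
E
```

```text
top roll 429 [ 0.4368 -0.089   0.0316] 0.03153712580071384 [ 0.437  -0.089   0.0317] [0.0594 0.0596 0.0108]
((356.5550231933594, 305.4449768066406), (29.421175003051758, 29.684560775756836), 135.0)
0.003 942 [ 0.5851 -0.1276  0.0085] [ 0.5905 -0.1282  0.008 ] [0.1561 0.236  0.01  ]
0.017 1328 [ 0.586  -0.11    0.0202] [ 0.5847 -0.1218  0.0205] [0.1052 0.1685 0.007 ]
0.05 149 [ 0.574  -0.1841  0.054 ] [ 0.58   -0.1447  0.0547] [0.0796 0.1334 0.0094]
0.066 140 [ 0.5861 -0.0943  0.0731] [ 0.588  -0.0958  0.0732] [0.0344 0.0342 0.0131]
0.083 84 [ 0.5881 -0.095   0.0869] [ 0.5886 -0.0949  0.0872] [0.0191 0.0199 0.008 ]
side roll 393 [ 0.4392 -0.088   0.0308] 0.03090804204313454 [ 0.4381 -0.0877  0.0307] [0.0628 0.0598 0.0093]
((278.8334655761719, 206.35157775878906), (25.327417373657227, 28.78842544555664), 84.81376647949219)
0.003 907 [ 0.595  -0.1249  0.0107] [ 0.5804 -0.126   0.008 ] [0.1603 0.2174 0.01  ]
0.017 1232 [ 0.5954 -0.1104  0.02  ] [ 0.5868 -0.1238  0.0205] [0.1009 0.1716 0.0069]
0.05 187 [ 0.5796 -0.171   0.0535] [ 0.581 -0.142  0.055] [0.0797 0.1284 0.0099]
0.066 152 [ 0.5958 -0.0936  0.0726] [ 0.5912 -0.0942  0.0729] [0.0316 0.0342 0.0138]
0.083 95 [ 0.59   -0.0944  0.086 ] [ 0.5904 -0.0941  0.0872] [0.0218 0.0204 0.0083]
```

```bash
python3 -c "
import cv2,numpy as np
a=cv2.imread('pics/top0c.png');b=cv2.imread('pics/side0c.png');print(a.shape,b.shape)"
```

```text
(592, 518, 3) (555, 518, 3)
```

View pics/top0c.png

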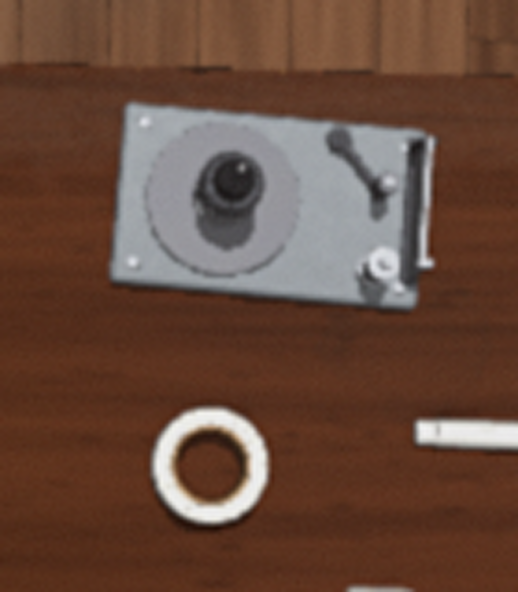

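View pics/side0c.png

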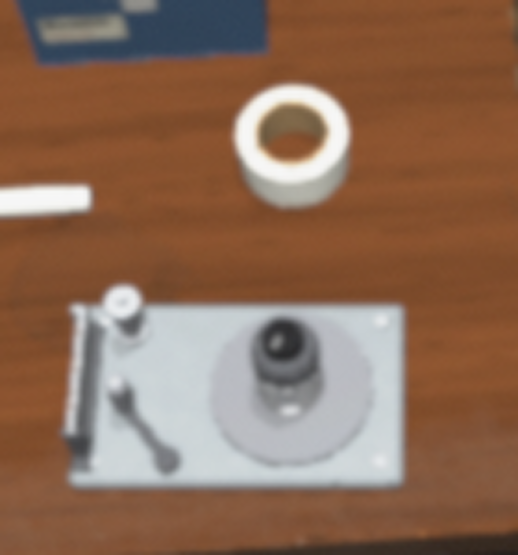

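```bash
python3 - <<'E'
from h import *
np.set_printoptions(precision=4,suppress=True)
for n,rr,kk in(('top',(330,280,385,330),(345,212,382,248)),('side',(255,185,305,230),(258,245,300,285))):
    z=np.load(f'pics/{n}0.npz');p=z['p'];W=cloud(n,z['d'])
    m=np.zeros((480,640),bool);m[rr[1]:rr[3],rr[0]:rr[2]]=1
    m&=np.abs(W[...,2]-.032)<.005
    g=p.min(2)
    ys,xs=np.nonzero(m); 
    # pixels on top face -> circle fit via rays at z=.032, boundary 
    cs,_=cv2.findContours(m.astype(np.uint8),cv2.RETR_EXTERNAL,cv2.CHAIN_APPROX_NONE)
    c=max(cs,key=len)[:,0]
    Q=np.array([onz(n,u,v,.032)[:2] for u,v in c]);(a,b),r=cv2.minEnclosingCircle((Q*1000).astype(np.float32));
    A=np.c_[2*Q,np.ones(len(Q))];s=np.linalg.lstsq(A,(Q**2).sum(1),rcond=None)[0]
    print(n,'roll',s[:2],np.sqrt(s[2]+s[:2]@s[:2]),a,b,r)
    for zz,tol,nm in((.088,.004,'brake top'),(.020,.0015,'platter')):
        m=np.zeros((480,640),bool);m[kk[1]:kk[3],kk[0]:kk[2]]=1
        m&=np.abs(W[...,2]-zz)<tol
        P=W[m];print(nm,m.sum(),P.mean(0),P[:,:2].max(0)-P[:,:2].min(0))
    # baseplate edges: height 0.003-.03
    x=W[...,0];y=W[...,1]
    m=(x>.5)&(x<.68)&(y>-.25)&(y<0)&(W[...,2]>.004)&(W[...,2]<.1)
    cs,_=cv2.findContours(m.astype(np.uint8),cv2.RETR_EXTERNAL,cv2.CHAIN_APPROX_NONE);c=max(cs,key=cv2.contourArea)
    for q in cv2.boxPoints(cv2.minAreaRect(c)): print('corner px',q,onz(n,*q,.01))
    mb=(x>.2)&(x<.4)&(y>-.3)&(y<-.09)&(W[...,2]>.02);P=W[mb];print('bluebox',P.min(0),P.max(0))
    # roll/hub via dark knob colour
E
```

```text
top roll [ 0.4369 -0.0892] 0.02997772619402583 436.7648620605469 -89.23420715332031 30.882539749145508
brake top 79 [ 0.5881 -0.0948  0.0871] [0.0189 0.0199]
platter 449 [ 0.5926 -0.0982  0.0201] [0.074  0.0744]
corner px [328.04 256.72] [ 0.5381 -0.0297  0.01  ]
corner px [332.8722 205.6366] [ 0.6489 -0.0379  0.01  ]
corner px [419.5158 213.8326] [ 0.6359 -0.2242  0.01  ]
corner px [414.6836 264.916 ] [ 0.5254 -0.2131  0.01  ]
bluebox [ 0.2    -0.3     0.0201] [ 0.3744 -0.0991  0.096 ]
side roll [ 0.4392 -0.0879] 0.030526204371296738 439.4866943359375 -88.5907211303711 32.14082717895508
brake top 86 [ 0.5901 -0.0946  0.0862] [0.0218 0.0188]
platter 470 [ 0.5843 -0.0914  0.0199] [0.0687 0.0822]
corner px [217. 248.] [ 0.5176 -0.2196  0.01  ]
corner px [309. 248.] [ 0.5311 -0.0305  0.01  ]
corner px [309. 301.] [ 0.6458 -0.0379  0.01  ]
corner px [217. 301.] [ 0.6331 -0.2167  0.01  ]
bluebox [ 0.2001 -0.2999  0.0201] [ 0.3764 -0.0978  0.0954]
```

```bash
python3 - <<'E'
from h import *
P=np.concatenate([cloud(n,np.load(f'pics/{n}0.npz')['d']).reshape(-1,3) for n in('top','side')])
P=P[np.isfinite(P).all(1)]
xs=np.arange(0.0,.8,.05);ys=np.arange(.15,-.85,-.05)
print('      '+' '.join('%4d'%(100*y) for y in ys))
for x in xs[::-1]:
    r=[]
    for y in ys:
        m=(P[:,0]>=x)&(P[:,0]<x+.05)&(P[:,1]<=y)&(P[:,1]>y-.05);r.append('%4d'%(1000*P[m,2].max()) if m.any() else '   .')
    print('%.2f '%x,' '.join(r))
print(proj('top',[.265,-.62,.23]),proj('side',[.265,-.62,.23]))
E
```

```text
15   10    4    0   -5  -10  -15  -20  -25  -30  -35  -40  -45  -50  -55  -60  -65  -70  -75  -80
0.75  -749 -748 -751 -748 -751 -747 -750 -750 -747 -748 -749 -750 -748 -750 -751 -750 -747 -747 -750 -748
0.70  -750 -750 -750 -749 -750 -751 -751 -748 -745 -750 -749 -749 -749 -749 -749 -747 -749 -749 -750 -749
0.65     6    5    6    5    4    4    5    5    6    6  462  451    6    5    5 -751 -749 -748 -750 -751
0.60    16   14    7   18   86   74   53   55    6   19  464  450  116  187    4 -749 -749 -746 -751 -752
0.55   125   51    6   19   91   89   61   58   22   67  434  434  120  186  106 -750 -749 -749 -752 -751
0.50   163  162    7   19   24   22   63   53   20  145  405  404  143    4    4 -750 -750 -748 -745 -751
0.45   173  173  175    4   35   36    5   19   19  145  388  387  145    4    4 -750 -750 -749 -750 -748
0.40   173  174  173    6   37   35    6    7   16  143  362  361   61    1    3 -754 -755 -755 -751 -751
0.35   174  174  175    6   89   95   95   94   16   28  349  350    .    2    4    .    .    .    .    .
0.30   173  173  173    6   91   94   95   95    5   27  233  235   50   52   48    .    .    .    .    .
0.25   172  173  174    5   92   95   94   94   53   56   58    5   52  297  308    .    .    .    .    .
0.20     5  273  277    6    5    8    6   51   51   54   59    7   52  311  309    .    .    .    .    .
0.15   306  321  324  312    6    5    7   51   55   54   57    6    5    6    5    .    .    .    .    .
0.10     5    5   13  293    5    5    6    4    6    4    6    6    6    5    5    .    .    .    .    .
0.05     4   56  148  262   58    6    4    3    3    4    3    6    4    5    4    .    .    .    .    .
0.00    13   67   70  229  218   11    5    4    4    5    4    4    4    4    3    .    .    .    .    .
[700.79341455 419.76711235] [-15.62436199  89.02332637]
```

servo_tool(
  series=[
    {"tz": 0.045, "gripper": 1},
    {"tz": 0.05, "gripper": 1},
    {"tz": 0.05, "gripper": 1},
    {"tz": 0.05, "gripper": 1},
    {"tz": 0.03, "gripper": 1},
    {"gripper": 1},
  ],
  newtons=30,
)

```text
$.series[0]: bad value
```

servo_tool(
  series=[
    {"gripper": 1, "tx": 0, "ty": 0, "tz": 0.045, "yaw": 0},
    {"gripper": 1, "tx": 0, "ty": 0, "tz": 0.05, "yaw": 0},
    {"gripper": 1, "tx": 0, "ty": 0, "tz": 0.05, "yaw": 0},
    {"gripper": 1, "tx": 0, "ty": 0, "tz": 0.05, "yaw": 0},
    {"gripper": 1, "tx": 0, "ty": 0, "tz": 0.03, "yaw": 0},
  ],
  newtons=30,
)

```text
clock: 0.72
eef_pos: [0.2647, -0.6212, 0.4595]
orientation: [0.98, 0.2, 0.0, 0.002]
wrist_force: [-0.2, 0.4, -0.2]
finger_gap: 0.0851
```

servo_tool(
  series=[
    {"gripper": 1, "tx": 0.016, "ty": 0.048, "tz": 0, "yaw": -0.0175},
    {"gripper": 1, "tx": 0.016, "ty": 0.048, "tz": 0, "yaw": -0.0175},
    {"gripper": 1, "tx": 0.016, "ty": 0.048, "tz": 0, "yaw": -0.0175},
    {"gripper": 1, "tx": 0.016, "ty": 0.048, "tz": 0, "yaw": -0.0175},
    {"gripper": 1, "tx": 0.016, "ty": 0.048, "tz": 0, "yaw": -0.0175},
    {"gripper": 1, "tx": 0.016, "ty": 0.048, "tz": 0, "yaw": -0.0175},
    {"gripper": 1, "tx": 0.016, "ty": 0.048, "tz": 0, "yaw": -0.0175},
    {"gripper": 1, "tx": 0.016, "ty": 0.048, "tz": 0, "yaw": -0.0175},
    {"gripper": 1, "tx": 0.016, "ty": 0.048, "tz": 0, "yaw": -0.0175},
    {"gripper": 1, "tx": 0.016, "ty": 0.048, "tz": 0, "yaw": -0.0175},
    {"gripper": 1, "tx": 0.014, "ty": 0.052, "tz": 0, "yaw": -0.0175},
    {"gripper": 1, "tx": 0, "ty": 0, "tz": 0, "yaw": 0},
  ],
)

```text
clock: 2.22
eef_pos: [0.4389, -0.0857, 0.4559]
orientation: [1.0, 0.003, -0.0, -0.001]
wrist_force: [-0.2, -0.6, -1.2]
finger_gap: 0.0854
```

servo_tool(
  series=[
    {"gripper": 1, "tx": -0.001, "ty": -0.002, "tz": -0.04, "yaw": 0},
    {"gripper": 1, "tx": 0, "ty": 0, "tz": -0.05, "yaw": 0},
    {"gripper": 1, "tx": 0, "ty": 0, "tz": -0.05, "yaw": 0},
    {"gripper": 1, "tx": 0, "ty": 0, "tz": -0.05, "yaw": 0},
    {"gripper": 1, "tx": 0, "ty": 0, "tz": -0.05, "yaw": 0},
    {"gripper": 1, "tx": 0, "ty": 0, "tz": -0.05, "yaw": 0},
    {"gripper": 1, "tx": 0, "ty": 0, "tz": -0.05, "yaw": 0},
    {"gripper": 1, "tx": 0, "ty": 0, "tz": -0.05, "yaw": 0},
    {"gripper": 1, "tx": 0, "ty": 0, "tz": 0, "yaw": 0},
  ],
)

```text
clock: 3.35
eef_pos: [0.4327, -0.0906, 0.0622]
orientation: [1.0, -0.001, -0.005, -0.001]
wrist_force: [-0.3, -0.5, -0.9]
finger_gap: 0.0856
```

```bash
python3 - <<'E'
from h import *
np.set_printoptions(precision=4,suppress=True)
p,d=snap('side','s1');cv2.imwrite('pics/s1c.png',cv2.cvtColor(cv2.resize(p[110:320,190:380],None,fx=2.8,fy=2.8,interpolation=2),cv2.COLOR_RGB2BGR))
s=readout.read_state();print(s['eef_pos'],s['q'],s['wrist_force'])
print(proj('side',s['eef_pos']))
E
```

```text
[ 0.4355 -0.0912  0.065 ] [-0.2623  0.0036  2.2337 -0.0003  0.9093  1.3098] [0.6806 0.4    0.2065]
[276.0781 196.2893]
```

View pics/s1c.png

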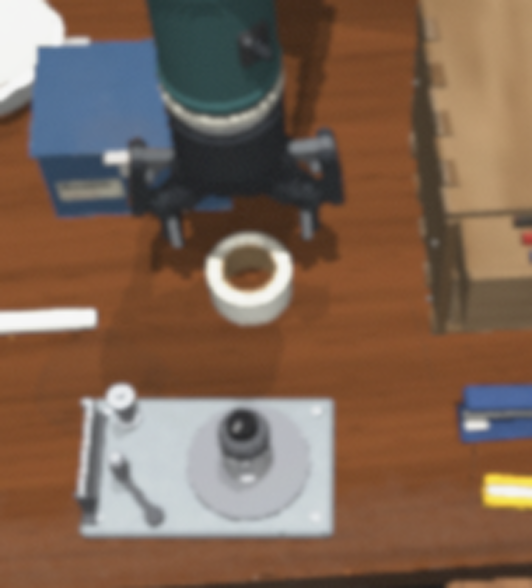

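servo_tool(
  series=[
    {"gripper": 1, "tx": 0.002, "ty": 0.003, "tz": -0.025, "yaw": 0},
    {"gripper": 1, "tx": 0, "ty": 0, "tz": -0.02, "yaw": 0},
    {"gripper": 1, "tx": 0, "ty": 0, "tz": -0.01, "yaw": 0},
    {"gripper": 1, "tx": 0, "ty": 0, "tz": 0, "yaw": 0},
    {"gripper": 1, "tx": 0, "ty": 0, "tz": 0, "yaw": 0},
  ],
)

```text
clock: 4.03
eef_pos: [0.4409, -0.0884, 0.0127]
orientation: [1.0, -0.0, 0.001, 0.0]
wrist_force: [-0.4, 0.5, 0.7]
finger_gap: 0.0853
```

servo_tool(
  series=[
    {"gripper": 1, "tx": -0.002, "ty": 0, "tz": -0.003, "yaw": 0},
    {"gripper": -0.3, "tx": 0, "ty": 0, "tz": 0, "yaw": 0},
    {"gripper": -0.3, "tx": 0, "ty": 0, "tz": 0, "yaw": 0},
    {"gripper": -0.3, "tx": 0, "ty": 0, "tz": 0, "yaw": 0},
    {"gripper": -0.3, "tx": 0, "ty": 0, "tz": 0, "yaw": 0},
    {"gripper": -0.3, "tx": 0, "ty": 0, "tz": 0, "yaw": 0},
  ],
  newtons=30,
)

```text
clock: 4.78
eef_pos: [0.4377, -0.088, 0.0086]
orientation: [1.0, -0.0, -0.0, -0.0]
wrist_force: [-1.1, 1.4, 5.4]
finger_gap: 0.0612
```

servo_tool(
  series=[
    {"gripper": -0.3, "tx": 0, "ty": 0, "tz": 0.015, "yaw": 0},
    {"gripper": -0.3, "tx": 0, "ty": 0, "tz": 0.03, "yaw": 0},
    {"gripper": -0.3, "tx": 0, "ty": 0, "tz": 0.04, "yaw": 0},
    {"gripper": -0.3, "tx": 0, "ty": 0, "tz": 0.04, "yaw": 0},
    {"gripper": -0.3, "tx": 0, "ty": 0, "tz": 0.0, "yaw": 0},
    {"gripper": -0.3, "tx": 0, "ty": 0, "tz": 0.0, "yaw": 0},
  ],
)

```text
clock: 5.52
eef_pos: [0.437, -0.0878, 0.133]
orientation: [1.0, -0.0, -0.0, -0.0]
wrist_force: [0.0, 0.5, -1.9]
finger_gap: 0.0606
```

```bash
python3 - <<'E'
from h import *
np.set_printoptions(precision=4,suppress=True)
p,d=snap('side','s2');cv2.imwrite('pics/s2c.png',cv2.cvtColor(cv2.resize(p[110:320,190:380],None,fx=2.8,fy=2.8,interpolation=2),cv2.COLOR_RGB2BGR))
s=readout.read_state();print(s['eef_pos'],s['orientation'],s['q'],s['wrist_force'],s['finger_gap'])
for dz in (-.009,.023): print(proj('side',s['eef_pos']+[0,0,dz]))
E
```

```text
[ 0.4364 -0.0877  0.1321] [ 1.     -0.0002 -0.0011 -0.0003] [-0.2542 -0.0896  2.1791 -0.      1.0543  1.317 ] [ 0.5698  0.581  -1.5844] 0.060942526877223596
[275.7723 180.5212]
[274.537  170.9275]
```

View pics/s2c.png

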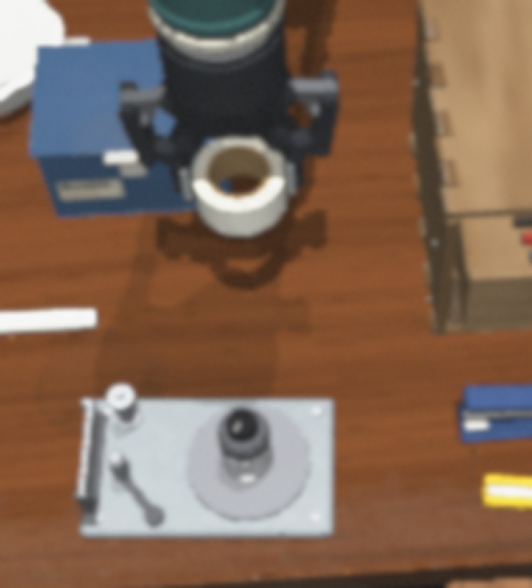

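servo_tool(
  series=[
    {"gripper": -0.3, "tx": 0.03, "ty": -0.0015, "tz": 0, "yaw": 0},
    {"gripper": -0.3, "tx": 0.04, "ty": -0.002, "tz": 0, "yaw": 0},
    {"gripper": -0.3, "tx": 0.04, "ty": -0.002, "tz": 0, "yaw": 0},
    {"gripper": -0.3, "tx": 0.03, "ty": -0.0015, "tz": 0, "yaw": 0},
    {"gripper": -0.3, "tx": 0.0125, "ty": 0, "tz": 0, "yaw": 0},
    {"gripper": -0.3, "tx": 0, "ty": 0, "tz": -0.02, "yaw": 0},
    {"gripper": -0.3, "tx": 0, "ty": 0, "tz": 0, "yaw": 0},
    {"gripper": -0.3, "tx": 0, "ty": 0, "tz": 0, "yaw": 0},
  ],
)

```text
clock: 6.58
eef_pos: [0.5884, -0.0948, 0.1123]
orientation: [1.0, -0.0, -0.001, -0.0]
wrist_force: [0.7, -0.1, -1.5]
finger_gap: 0.0606
```

```bash
python3 - <<'E'
from h import *
np.set_printoptions(precision=4,suppress=True)
p,d=snap('side','s3');t,td=snap('top','t3')
s=readout.read_state();print(s['eef_pos'],s['orientation'],s['q'],s['wrist_force'],s['finger_gap'])
a=cv2.resize(p[190:310,220:340],None,fx=4.5,fy=4.5,interpolation=2)
cv2.imwrite('pics/s3c.png',cv2.cvtColor(a,cv2.COLOR_RGB2BGR))
b=cv2.resize(t[170:290,300:420],None,fx=4.5,fy=4.5,interpolation=2)
cv2.imwrite('pics/t3c.png',cv2.cvtColor(b,cv2.COLOR_RGB2BGR))
W=cloud('side',d)
m=np.zeros((480,640),bool);m[190:310,230:330]=1
hsv=cv2.cvtColor(p,cv2.COLOR_RGB2HSV)
zt=s['eef_pos'][2]-.0086+.032
print('roll top expected z',zt)
m1=m&(np.abs(W[...,2]-zt)<.006)&(hsv[...,2]>150)
c=cv2.findContours(m1.astype(np.uint8),0,1)[0];print(m1.sum())
c=max(c,key=len)[:,0];Q=np.array([onz('side',u,v,zt)[:2] for u,v in c])
A=np.c_[2*Q,np.ones(len(Q))];q=np.linalg.lstsq(A,(Q**2).sum(1),rcond=None)[0];print('roll',q[:2],np.sqrt(q[2]+q[:2]@q[:2]))
print(W[m1].mean(0),cv2.minEnclosingCircle((Q*1000).astype(np.float32)))
E
```

```text
[ 0.5896 -0.095   0.1136] [ 1.     -0.0003  0.0001  0.    ] [-0.2014  0.2177  1.8893 -0.      1.0344  1.3699] [ 0.0269  0.6004 -1.8147] 0.06106826299335035
roll top expected z 0.13698482472303636
292
roll [ 0.594 -0.094] 0.02500576191533675
[ 0.6052 -0.0942  0.1349] ((597.6530151367188, -94.0951919555664), 30.754384994506836)
```

View pics/s3c.png

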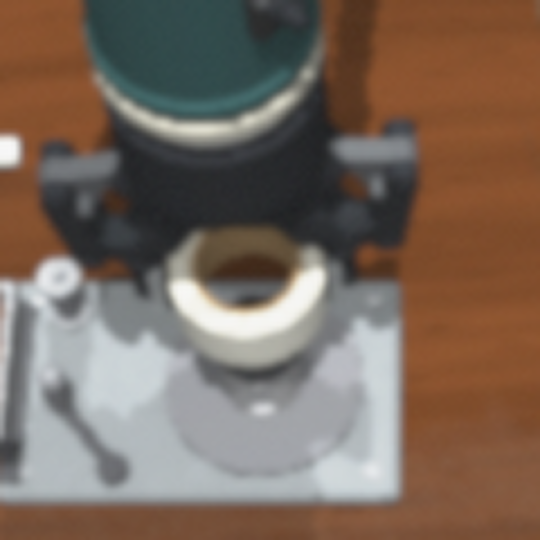

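View pics/t3c.png

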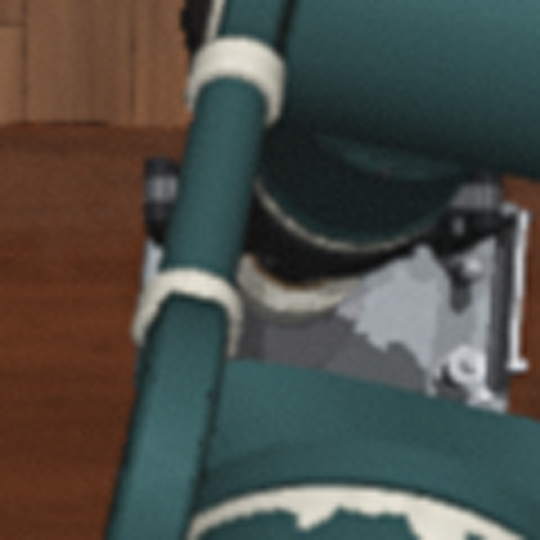

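```bash
python3 - <<'E'
from h import *
np.set_printoptions(precision=4,suppress=True)
d=np.load('pics/s3.npz');p=d['p'];W=cloud('side',d['d'])
hsv=cv2.cvtColor(p,cv2.COLOR_RGB2HSV)
m=np.zeros((480,640),bool);m[235:280,250:300]=1
m&=(W[...,2]>.095)&(hsv[...,1]<70)&(hsv[...,2]>110)
P=W[m];print(m.sum(),P.min(0),P.max(0))
# wall points: fit circle to sidewall
w=P[(P[:,2]>.110)&(P[:,2]<.128)]
A=np.c_[2*w[:,:2],np.ones(len(w))]
# fixed radius .031 fit
from scipy.optimize import least_squares
r=least_squares(lambda c:np.hypot(w[:,0]-c[0],w[:,1]-c[1])-.031,[.59,-.095],loss='soft_l1',f_scale=.001);print('wall circle',r.x,len(w),np.abs(r.fun).mean())
# same for s0: table-standing roll
d=np.load('pics/side0.npz');W0=cloud('side',d['d']);m=np.zeros((480,640),bool);m[185:230,255:305]=1
m&=(W0[...,2]>.005)&(W0[...,2]<.027);w0=W0[m];w0=w0[w0[:,0]>.44]
r=least_squares(lambda c:np.hypot(w0[:,0]-c[0],w0[:,1]-c[1])-.031,[.438,-.09],loss='soft_l1',f_scale=.001);print('roll0',r.x,len(w0))
# knob ring wall & brake wall in side0
m=np.zeros((480,640),bool);m[240:290,255:300]=1
for lo,hi,R in((.058,.069,.0175),(.077,.085,.0105),(.03,.052,.0175)):
    w0=W0[m&(W0[...,2]>lo)&(W0[...,2]<hi)]
    r=least_squares(lambda c:np.hypot(w0[:,0]-c[0],w0[:,1]-c[1])-R,[.59,-.095],loss='soft_l1',f_scale=.001);print('hub',lo,r.x,len(w0),np.abs(r.fun).mean())
E
```

```text
585 [ 0.5751 -0.1333  0.1002] [ 0.6203 -0.0568  0.1891]
wall circle [ 0.5882 -0.0938] 157 0.0008814611585202205
roll0 [ 0.4372 -0.088 ] 139
hub 0.058 [ 0.5887 -0.0947] 46 0.000465730550379116
hub 0.077 [ 0.5893 -0.0945] 49 0.0014912633888972933
hub 0.03 [ 0.5882 -0.0944] 71 0.0005961902625511376
```

servo_tool(
  series=[
    {"gripper": -0.3, "tx": 0.0005, "ty": -0.0007, "tz": -0.01, "yaw": 0},
    {"gripper": -0.3, "tx": 0, "ty": 0, "tz": -0.01, "yaw": 0},
    {"gripper": -0.3, "tx": 0, "ty": 0, "tz": -0.01, "yaw": 0},
    {"gripper": -0.3, "tx": 0, "ty": 0, "tz": 0, "yaw": 0},
    {"gripper": -0.3, "tx": 0, "ty": 0, "tz": 0, "yaw": 0},
  ],
)

```text
clock: 7.3
eef_pos: [0.5906, -0.0957, 0.0831]
orientation: [1.0, -0.0, -0.0, -0.0]
wrist_force: [0.1, -0.8, -0.9]
finger_gap: 0.0609
```

```bash
cat > rp.py <<'E'
from h import *
from scipy.optimize import least_squares
import sys
np.set_printoptions(precision=4,suppress=True)
def go(tag):
    p,d=snap('side',tag);s=readout.read_state()
    cv2.imwrite(f'pics/{tag}c.png',cv2.cvtColor(cv2.resize(p[190:310,220:340],None,fx=4.5,fy=4.5,interpolation=2),cv2.COLOR_RGB2BGR))
    W=cloud('side',d);hsv=cv2.cvtColor(p,cv2.COLOR_RGB2HSV);zb=s['eef_pos'][2]-.0086
    m=(np.hypot(W[...,0]-.5887,W[...,1]+.0946)<.038)&(W[...,2]>zb+.005)&(W[...,2]<zb+.025)&(hsv[...,1]<70)&(hsv[...,2]>110)&(W[...,0]>.59)
    w=W[m];r=least_squares(lambda c:np.hypot(w[:,0]-c[0],w[:,1]-c[1])-.031,[.589,-.095],loss='soft_l1',f_scale=.001)
    print('roll',r.x,len(w),np.abs(r.fun).mean());print(s['clock'],s['eef_pos'],s['orientation'],s['wrist_force'],s['wrist_torque'],s['finger_gap'])
go(sys.argv[1])
E
python3 rp.py s4
```

```text
roll [ 0.5905 -0.0947] 149 0.0008387321349727772
7.35 [ 0.5909 -0.0957  0.0835] [ 1.     -0.0002  0.0002  0.    ] [-0.0875  0.912  -1.244 ] [-0.0226 -0.0293  0.0165] 0.0611883063216286
```

servo_tool(
  series=[
    {"gripper": -0.3, "tx": -0.0018, "ty": 0, "tz": 0, "yaw": 0},
    {"gripper": -0.3, "tx": 0, "ty": 0, "tz": -0.005, "yaw": 0},
    {"gripper": -0.3, "tx": 0, "ty": 0, "tz": -0.007, "yaw": 0},
    {"gripper": -0.3, "tx": 0, "ty": 0, "tz": -0.006, "yaw": 0},
    {"gripper": -0.3, "tx": 0, "ty": 0, "tz": 0, "yaw": 0},
    {"gripper": -0.3, "tx": 0, "ty": 0, "tz": 0, "yaw": 0},
  ],
)

```text
clock: 8.1
eef_pos: [0.5888, -0.0957, 0.0652]
orientation: [1.0, -0.0, -0.0, -0.0]
wrist_force: [-0.4, 0.5, -1.2]
finger_gap: 0.0608
```

```bash
python3 rp.py s5
```

```text
roll [ 0.5883 -0.0948] 164 0.0035201591497766712
8.15 [ 0.589  -0.0957  0.0654] [ 1.     -0.0002  0.0002  0.    ] [-0.057  -0.1814 -2.5448] [ 0.0374 -0.0347 -0.0221] 0.06076421191740694
```

View pics/s5c.png

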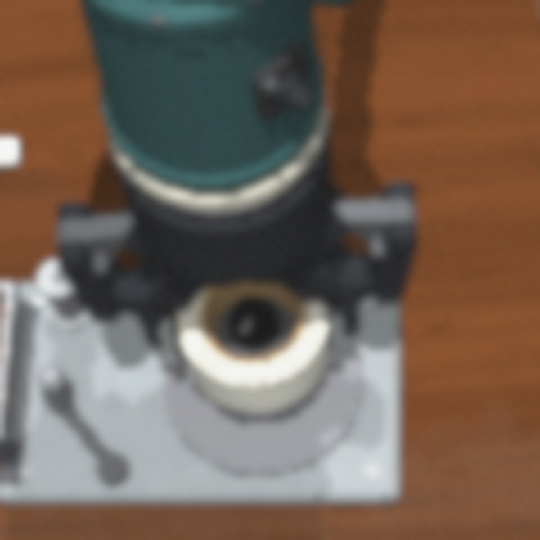

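servo_tool(
  series=[
    {"gripper": -0.3, "tx": 0, "ty": 0, "tz": -0.008, "yaw": 0},
    {"gripper": -0.3, "tx": -0.0005, "ty": 0, "tz": -0.008, "yaw": 0},
    {"gripper": -0.3, "tx": 0, "ty": 0, "tz": -0.008, "yaw": 0},
    {"gripper": -0.3, "tx": -0.0005, "ty": 0, "tz": -0.008, "yaw": 0},
    {"gripper": -0.3, "tx": 0, "ty": 0, "tz": 0, "yaw": 0},
    {"gripper": -0.3, "tx": 0, "ty": 0, "tz": 0, "yaw": 0},
  ],
)

```text
clock: 8.9
eef_pos: [0.5879, -0.0957, 0.0333]
orientation: [1.0, -0.0, 0.0, 0.0]
wrist_force: [0.4, 0.0, -1.0]
finger_gap: 0.0607
```

```bash
python3 rp.py s6
```

```text
roll [ 0.5876 -0.0947] 136 0.001121798891758625
8.95 [ 0.5881 -0.0957  0.0335] [ 1.     -0.0002  0.0003  0.    ] [ 0.7679 -0.273  -2.3699] [0.0189 0.0226 0.0025] 0.060970340782831416
```

Now the last few mm until contact.

servo_tool(
  series=[
    {"gripper": -0.3, "tx": 0.0008, "ty": 0, "tz": -0.002, "yaw": 0},
    {"gripper": -0.3, "tx": 0, "ty": 0, "tz": -0.002, "yaw": 0},
    {"gripper": -0.3, "tx": 0, "ty": 0, "tz": -0.001, "yaw": 0},
    {"gripper": -0.3, "tx": 0, "ty": 0, "tz": 0, "yaw": 0},
  ],
)

```text
clock: 9.45
eef_pos: [0.5888, -0.0957, 0.0287]
orientation: [1.0, -0.0, 0.0, 0.0]
wrist_force: [-1.7, -0.0, 3.3]
finger_gap: 0.0608
```

servo_tool(
  series=[
    {"gripper": -0.3, "tx": 0, "ty": 0, "tz": -0.0005, "yaw": 0},
    {"gripper": -0.1, "tx": 0, "ty": 0, "tz": 0, "yaw": 0},
    {"gripper": 0.6, "tx": 0, "ty": 0, "tz": 0, "yaw": 0},
    {"gripper": 1, "tx": 0, "ty": 0, "tz": 0, "yaw": 0},
    {"gripper": 1, "tx": 0, "ty": 0, "tz": 0, "yaw": 0},
    {"gripper": 1, "tx": 0, "ty": 0, "tz": 0, "yaw": 0},
  ],
)

```text
clock: 10.2
eef_pos: [0.5885, -0.0957, 0.0276]
orientation: [1.0, -0.0, -0.0, -0.0]
wrist_force: [0.8, -0.4, 0.0]
finger_gap: 0.0854
```

```bash
python3 rp.py s7; python3 - <<'E'
from h import *
d=np.load('pics/s7.npz');W=cloud('side',d['d']);hsv=cv2.cvtColor(d['p'],cv2.COLOR_RGB2HSV)
r=np.hypot(W[...,0]-.5887,W[...,1]+.0946);m=(r>.021)&(r<.029)&(hsv[...,2]>120)&(hsv[...,1]<60)&(W[...,2]>.03)&(W[...,2]<.07);print(m.sum(),np.percentile(W[m][:,2],[5,50,95]))
E
```

```text
roll [ 0.5886 -0.0946] 122 0.000998194678168736
10.25 [ 0.5885 -0.0957  0.0276] [ 1.     -0.0002 -0.0001 -0.    ] [-0.9658  0.786  -0.3465] [-0.006  -0.0068  0.0268] 0.0852504655718559
194 [0.04904515 0.05168371 0.05394959]
```

View pics/s7c.png

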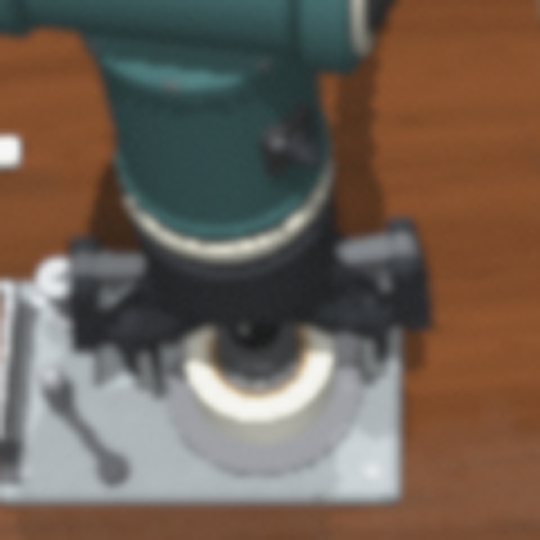

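servo_tool(
  series=[
    {"gripper": 1, "tx": 0, "ty": 0, "tz": 0.02, "yaw": 0},
    {"gripper": 1, "tx": 0, "ty": 0, "tz": 0.03, "yaw": 0},
    {"gripper": 1, "tx": 0, "ty": 0, "tz": 0.04, "yaw": 0},
    {"gripper": 1, "tx": 0, "ty": 0, "tz": 0.03, "yaw": 0.03},
    {"gripper": 1, "tx": 0, "ty": 0, "tz": 0, "yaw": 0.08},
    {"gripper": 1, "tx": 0, "ty": 0, "tz": 0, "yaw": 0.08},
    {"gripper": 1, "tx": 0, "ty": 0, "tz": 0, "yaw": 0.08},
    {"gripper": 1, "tx": 0, "ty": 0, "tz": 0, "yaw": 0.08},
    {"gripper": 1, "tx": 0, "ty": 0, "tz": 0, "yaw": 0.08},
    {"gripper": 1, "tx": 0, "ty": 0, "tz": 0, "yaw": 0.08},
    {"gripper": 1, "tx": 0, "ty": 0, "tz": 0, "yaw": 0.08},
    {"gripper": 1, "tx": 0, "ty": 0, "tz": 0, "yaw": 0.08},
  ],
)

```text
clock: 11.75
eef_pos: [0.5891, -0.0958, 0.1496]
orientation: [0.762, 0.647, 0.001, 0.001]
wrist_force: [0.1, 0.0, -0.5]
finger_gap: 0.0855
```

```bash
python3 - <<'E'
from h import *
np.set_printoptions(precision=4,suppress=True)
p,d=snap('side','s8');s=readout.read_state();print(s['clock'],s['eef_pos'],s['orientation'],s['q'],s['wrist_force'],s['wrist_torque'])
cv2.imwrite('pics/s8c.png',cv2.cvtColor(cv2.resize(p[180:310,220:340],None,fx=4.5,fy=4.5,interpolation=2),cv2.COLOR_RGB2BGR))
for tag,e in(('s1',[.4355,-.0912,.065]),('s3',[.5896,-.095,.1136]),('s8',s['eef_pos'])):
    W=cloud('side',np.load(f'pics/{tag}.npz')['d'])
    r=np.hypot(W[...,0]-e[0],W[...,1]-e[1])
    m=(r>.032)&(r<.06)&(W[...,2]>e[2]-.02)&(W[...,2]<e[2]+.03)
    print(tag,m.sum(),np.histogram(W[m][:,2]-e[2],bins=np.arange(-.02,.031,.004)))
E
```

```text
11.8 [ 0.5891 -0.0958  0.1495] [0.7606 0.6493 0.0006 0.0007] [-0.2029  0.1802  1.8618 -0.      1.0977 -0.0453] [ 0.3213 -0.052  -0.0877] [ 0.038   0.0136 -0.0369]
s1 63 (array([ 0,  0,  0,  0,  0,  0,  0,  0,  5, 16, 19, 14]), array([-0.02 , -0.016, -0.012, -0.008, -0.004,  0.   ,  0.004,  0.008,
        0.012,  0.016,  0.02 ,  0.024,  0.028]))
s3 74 (array([ 0,  0,  0,  0,  0,  0,  3,  9, 12, 13, 17, 11]), array([-0.02 , -0.016, -0.012, -0.008, -0.004,  0.   ,  0.004,  0.008,
        0.012,  0.016,  0.02 ,  0.024,  0.028]))
s8 12 (array([0, 0, 0, 0, 0, 0, 0, 0, 2, 2, 3, 2]), array([-0.02 , -0.016, -0.012, -0.008, -0.004,  0.   ,  0.004,  0.008,
        0.012,  0.016,  0.02 ,  0.024,  0.028]))
```

View pics/s8c.png

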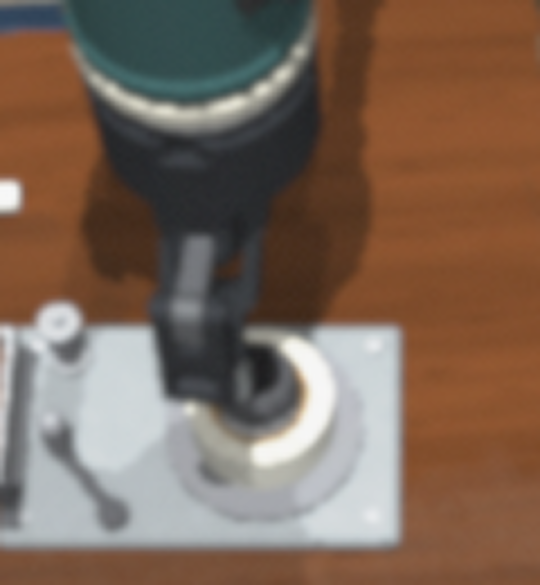

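servo_tool(
  series=[
    {"gripper": 1, "tx": 0, "ty": 0, "tz": -0.03, "yaw": 0},
    {"gripper": 1, "tx": 0, "ty": 0, "tz": -0.03, "yaw": 0},
    {"gripper": 1, "tx": 0, "ty": 0, "tz": -0.02, "yaw": 0},
    {"gripper": 1, "tx": 0, "ty": 0, "tz": -0.01, "yaw": 0},
    {"gripper": 1, "tx": 0, "ty": 0, "tz": -0.005, "yaw": 0},
    {"gripper": 1, "tx": 0, "ty": 0, "tz": 0, "yaw": 0},
    {"gripper": 1, "tx": 0, "ty": 0, "tz": 0, "yaw": 0},
  ],
  newtons=20,
)

```text
clock: 12.68
eef_pos: [0.5894, -0.0958, 0.0537]
orientation: [0.764, 0.645, 0.001, 0.001]
wrist_force: [0.3, 0.1, 0.4]
finger_gap: 0.0851
```

```bash
cat > st.py <<'E'
from h import *
np.set_printoptions(precision=4,suppress=True)
s=readout.read_state();o=s['orientation'];print(s['clock'],'pos',s['eef_pos'],'ang',np.round(2*np.arctan2(o[1],o[0])-np.pi/2,4),'q6',s['q'][5],'F',s['wrist_force'],'T',s['wrist_torque'],'gap',s['finger_gap'])
E
python3 st.py
```

```text
12.675 pos [ 0.5894 -0.0958  0.0537] ang -0.168 q6 -0.03486491374387085 F [0.2655 0.081  0.393 ] T [ 0.004  -0.0399 -0.0278] gap 0.08506981731378938
```

servo_tool(
  series=[
    {"gripper": 0, "tx": -0.0005, "ty": 0, "tz": 0.001, "yaw": 0},
    {"gripper": -0.5, "tx": 0, "ty": 0, "tz": 0, "yaw": 0},
    {"gripper": -0.5, "tx": 0, "ty": 0, "tz": 0, "yaw": 0},
    {"gripper": -0.5, "tx": 0, "ty": 0, "tz": 0, "yaw": 0},
    {"gripper": -0.5, "tx": 0, "ty": 0, "tz": 0, "yaw": 0},
    {"gripper": -0.5, "tx": 0, "ty": 0, "tz": 0, "yaw": 0},
  ],
  newtons=20,
)

```text
clock: 13.42
eef_pos: [0.5884, -0.0957, 0.0543]
orientation: [0.764, 0.645, 0.0, 0.0]
wrist_force: [-1.2, -0.1, 4.7]
finger_gap: 0.0327
```

```bash
python3 st.py; python3 rp.py s9
```

```text
13.425 pos [ 0.5884 -0.0957  0.0543] ang -0.1679 q6 -0.035171789353849875 F [-1.1991 -0.1083  4.6634] T [0.0395 0.115  0.0582] gap 0.03271998028628626
roll [ 0.5855 -0.0991] 101 0.0031432967321059083
13.475 [ 0.5884 -0.0957  0.0542] [0.7639 0.6453 0.0002 0.0003] [-0.5112 -0.6836  5.4165] [0.0074 0.0835 0.0087] 0.03309907153470813
```

View pics/s9c.png

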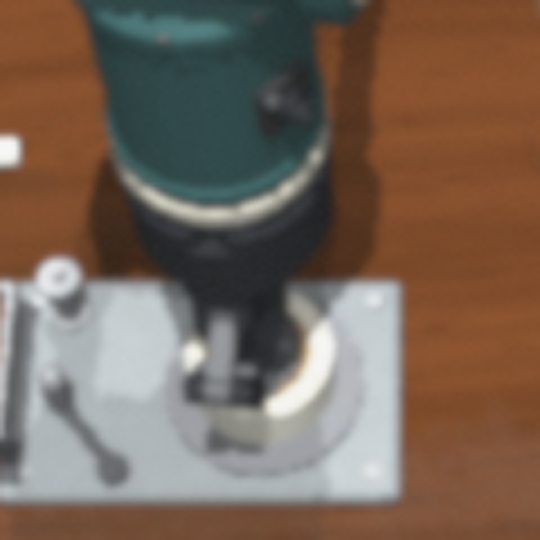

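servo_tool(
  series=[
    {"gripper": -0.5, "tx": 0, "ty": 0, "tz": 0, "yaw": 0},
    {"gripper": -0.5, "tx": 0, "ty": 0, "tz": 0, "yaw": 0},
    {"gripper": -0.5, "tx": 0, "ty": 0, "tz": 0, "yaw": 0},
  ],
  newtons=70,
)

```text
clock: 13.85
eef_pos: [0.5885, -0.0957, 0.0546]
orientation: [0.764, 0.645, 0.0, 0.0]
wrist_force: [-1.3, 0.8, 6.7]
finger_gap: 0.0312
```

```bash
python3 st.py
```

```text
13.85 pos [ 0.5885 -0.0957  0.0546] ang -0.168 q6 -0.035131286239564276 F [-1.3454  0.7813  6.7318] T [0.052  0.2065 0.0194] gap 0.031173192184045094
```

servo_tool(
  series=[
    {"gripper": -0.5, "tx": 0, "ty": 0, "tz": 0, "yaw": -0.024},
    {"gripper": -0.5, "tx": 0, "ty": 0, "tz": 0, "yaw": -0.024},
    {"gripper": -0.5, "tx": 0, "ty": 0, "tz": 0, "yaw": -0.024},
    {"gripper": -0.5, "tx": 0, "ty": 0, "tz": 0, "yaw": -0.024},
  ],
)

```text
clock: 14.35
eef_pos: [0.5884, -0.0957, 0.0545]
orientation: [0.825, 0.565, 0.0, 0.0]
wrist_force: [-1.7, 1.0, 7.5]
finger_gap: 0.0311
```

```bash
python3 st.py
```

```text
14.35 pos [ 0.5884 -0.0957  0.0545] ang -0.37 q6 0.16718782528295512 F [-1.7387  1.0489  7.5449] T [0.0422 0.2159 0.3037] gap 0.031054814490254285
```

servo_tool(
  series=[
    {"gripper": -0.5, "tx": 0, "ty": 0, "tz": 0, "yaw": 0},
    {"gripper": -0.5, "tx": 0, "ty": 0, "tz": 0, "yaw": 0},
  ],
)

```text
clock: 14.6
eef_pos: [0.5884, -0.0958, 0.0545]
orientation: [0.825, 0.565, 0.0, 0.0]
wrist_force: [-0.5, 0.4, 7.0]
finger_gap: 0.0313
```

```bash
python3 st.py
```

```text
14.6 pos [ 0.5884 -0.0958  0.0545] ang -0.369 q6 0.1659289914621709 F [-0.5362  0.3529  6.9584] T [ 0.033   0.2801 -0.0222] gap 0.03129012980878907
```

servo_tool(
  series=[
    {"gripper": -0.5, "tx": 0, "ty": 0, "tz": 0, "yaw": -0.024},
    {"gripper": -0.5, "tx": 0, "ty": 0, "tz": 0, "yaw": -0.024},
    {"gripper": -0.5, "tx": 0, "ty": 0, "tz": 0, "yaw": -0.024},
    {"gripper": -0.5, "tx": 0, "ty": 0, "tz": 0, "yaw": -0.024},
    {"gripper": -0.5, "tx": 0, "ty": 0, "tz": 0, "yaw": -0.024},
  ],
)

```text
clock: 15.22
eef_pos: [0.5883, -0.0957, 0.0545]
orientation: [0.889, 0.457, 0.0, 0.0]
wrist_force: [-1.6, -0.5, 6.9]
finger_gap: 0.0314
```

```bash
python3 st.py
```

```text
15.225 pos [ 0.5883 -0.0957  0.0545] ang -0.6214 q6 0.4184889473751861 F [-1.5847 -0.4518  6.8506] T [0.0768 0.2576 0.2069] gap 0.031374238535922465
```

servo_tool(
  series=[
    {"gripper": -0.5, "tx": 0, "ty": 0, "tz": 0, "yaw": 0},
    {"gripper": -0.5, "tx": 0, "ty": 0, "tz": 0, "yaw": 0},
  ],
)

```text
clock: 15.48
eef_pos: [0.5883, -0.0957, 0.0545]
orientation: [0.889, 0.458, 0.0, 0.0]
wrist_force: [-1.9, 1.0, 6.6]
finger_gap: 0.0314
```

```bash
python3 st.py
```

```text
15.475 pos [ 0.5883 -0.0957  0.0545] ang -0.6204 q6 0.41733804847024786 F [-1.9144  1.0262  6.6179] T [0.0656 0.2057 0.0008] gap 0.03136772333602881
```

servo_tool(
  series=[
    {"gripper": -0.5, "tx": 0, "ty": 0, "tz": 0, "yaw": -0.024},
  ],
)

```text
clock: 15.6
eef_pos: [0.5883, -0.0957, 0.0545]
orientation: [0.901, 0.435, 0.0, 0.0]
wrist_force: [-2.4, 0.7, 6.8]
finger_gap: 0.0312
```

```bash
python3 st.py
```

```text
15.6 pos [ 0.5883 -0.0957  0.0545] ang -0.6713 q6 0.46835393516044954 F [-2.386   0.6754  6.781 ] T [0.0788 0.2777 0.1889] gap 0.031171923716975386
```

servo_tool(
  series=[
    {"gripper": -0.5, "tx": 0, "ty": 0, "tz": 0, "yaw": 0},
    {"gripper": -0.5, "tx": 0, "ty": 0, "tz": 0, "yaw": 0},
  ],
)

```text
clock: 15.85
eef_pos: [0.5883, -0.0957, 0.0545]
orientation: [0.9, 0.435, 0.0, 0.0]
wrist_force: [-1.2, 0.7, 7.3]
finger_gap: 0.0314
```

```bash
python3 st.py
```

```text
15.85 pos [ 0.5883 -0.0957  0.0545] ang -0.6706 q6 0.4675698536969308 F [-1.2498  0.6728  7.291 ] T [0.0243 0.2842 0.0234] gap 0.03143355509934884
```

servo_tool(
  series=[
    {"gripper": -0.5, "tx": 0, "ty": 0, "tz": 0, "yaw": -0.024},
    {"gripper": -0.5, "tx": 0, "ty": 0, "tz": 0, "yaw": 0},
    {"gripper": -0.5, "tx": 0, "ty": 0, "tz": 0, "yaw": 0},
  ],
)

```text
clock: 16.23
eef_pos: [0.5883, -0.0957, 0.0545]
orientation: [0.911, 0.412, 0.0, 0.0]
wrist_force: [-1.4, -0.1, 6.6]
finger_gap: 0.0309
```

```bash
python3 st.py
```

```text
16.225 pos [ 0.5883 -0.0957  0.0545] ang -0.7208 q6 0.517805068860222 F [-1.3867 -0.0693  6.6486] T [0.0462 0.3062 0.0207] gap 0.03086713475896222
```

servo_tool(
  series=[
    {"gripper": -0.5, "tx": 0, "ty": 0, "tz": 0, "yaw": -0.024},
    {"gripper": -0.5, "tx": 0, "ty": 0, "tz": 0, "yaw": 0},
    {"gripper": -0.5, "tx": 0, "ty": 0, "tz": 0, "yaw": 0},
  ],
)

```text
clock: 16.6
eef_pos: [0.5883, -0.0957, 0.0545]
orientation: [0.921, 0.389, 0.0, 0.0]
wrist_force: [-1.7, -0.3, 6.2]
finger_gap: 0.0312
```

```bash
python3 st.py
```

```text
16.6 pos [ 0.5883 -0.0957  0.0545] ang -0.7712 q6 0.568106028775635 F [-1.7048 -0.3367  6.2088] T [0.0589 0.2106 0.0291] gap 0.03122708913729908
```

servo_tool(
  series=[
    {"gripper": -0.5, "tx": 0, "ty": 0, "tz": 0, "yaw": -0.024},
    {"gripper": -0.5, "tx": 0, "ty": 0, "tz": 0, "yaw": 0},
    {"gripper": -0.5, "tx": 0, "ty": 0, "tz": 0, "yaw": 0},
  ],
)

```text
clock: 16.98
eef_pos: [0.5883, -0.0957, 0.0545]
orientation: [0.931, 0.366, 0.0, 0.0]
wrist_force: [-1.7, 0.4, 7.0]
finger_gap: 0.0314
```

```bash
python3 st.py
```

```text
16.975 pos [ 0.5883 -0.0957  0.0545] ang -0.8214 q6 0.6183247110813161 F [-1.716   0.4147  6.982 ] T [ 0.0608  0.2839 -0.0177] gap 0.031442656272404425
```

servo_tool(
  series=[
    {"gripper": -0.5, "tx": 0, "ty": 0, "tz": 0, "yaw": -0.02},
    {"gripper": -0.5, "tx": 0, "ty": 0, "tz": 0, "yaw": 0},
    {"gripper": -0.5, "tx": 0, "ty": 0, "tz": 0, "yaw": 0},
  ],
)

```text
clock: 17.35
eef_pos: [0.5883, -0.0957, 0.0545]
orientation: [0.938, 0.346, 0.0, 0.0]
wrist_force: [-1.5, 0.3, 7.2]
finger_gap: 0.0313
```

```bash
python3 st.py
```

```text
17.35 pos [ 0.5883 -0.0957  0.0545] ang -0.8632 q6 0.6601592628628342 F [-1.4901  0.2563  7.2223] T [0.0708 0.2133 0.0019] gap 0.03127625824513951
```

servo_tool(
  series=[
    {"gripper": -0.5, "tx": 0, "ty": 0, "tz": 0, "yaw": -0.024},
    {"gripper": -0.5, "tx": 0, "ty": 0, "tz": 0, "yaw": 0},
    {"gripper": -0.5, "tx": 0, "ty": 0, "tz": 0, "yaw": 0},
  ],
)

```text
clock: 17.73
eef_pos: [0.5883, -0.0957, 0.0545]
orientation: [0.946, 0.323, 0.0, 0.0]
wrist_force: [-2.2, 0.2, 6.5]
finger_gap: 0.0313
```

```bash
python3 st.py
```

```text
17.725 pos [ 0.5883 -0.0957  0.0545] ang -0.9135 q6 0.7105136776900557 F [-2.1759  0.1958  6.461 ] T [0.0446 0.3004 0.0081] gap 0.03127562609196755
```

servo_tool(
  series=[
    {"gripper": -0.5, "tx": 0, "ty": 0, "tz": 0, "yaw": -0.02},
    {"gripper": -0.5, "tx": 0, "ty": 0, "tz": 0, "yaw": 0},
    {"gripper": -0.5, "tx": 0, "ty": 0, "tz": 0, "yaw": 0},
  ],
)

```text
clock: 18.1
eef_pos: [0.5883, -0.0957, 0.0545]
orientation: [0.953, 0.303, 0.0, 0.0]
wrist_force: [-1.3, 0.7, 7.5]
finger_gap: 0.0313
```

```bash
python3 st.py
```

```text
18.1 pos [ 0.5883 -0.0957  0.0545] ang -0.9553 q6 0.7522815659388916 F [-1.2911  0.691   7.46  ] T [0.0227 0.2764 0.0396] gap 0.03131321499799202
```

servo_tool(
  series=[
    {"gripper": -0.5, "tx": 0, "ty": 0, "tz": 0, "yaw": -0.02},
    {"gripper": -0.5, "tx": 0, "ty": 0, "tz": 0, "yaw": 0},
    {"gripper": -0.5, "tx": 0, "ty": 0, "tz": 0, "yaw": 0},
  ],
)

```text
clock: 18.48
eef_pos: [0.5883, -0.0957, 0.0545]
orientation: [0.959, 0.283, 0.0, 0.0]
wrist_force: [-1.2, 0.1, 6.6]
finger_gap: 0.0312
```

```bash
python3 st.py
```

```text
18.475 pos [ 0.5883 -0.0957  0.0545] ang -0.9972 q6 0.7941961973389148 F [-1.2478  0.1472  6.5622] T [0.0626 0.2621 0.0646] gap 0.03115513552712996
```

servo_tool(
  series=[
    {"gripper": -0.5, "tx": 0, "ty": 0, "tz": 0, "yaw": -0.01},
    {"gripper": -0.5, "tx": 0, "ty": 0, "tz": 0, "yaw": 0},
    {"gripper": -0.5, "tx": 0, "ty": 0, "tz": 0, "yaw": 0},
  ],
)

```text
clock: 18.85
eef_pos: [0.5883, -0.0957, 0.0545]
orientation: [0.962, 0.273, 0.0, 0.0]
wrist_force: [-2.5, 0.8, 6.9]
finger_gap: 0.0312
```

```bash
python3 st.py
```

```text
18.85 pos [ 0.5883 -0.0957  0.0545] ang -1.0179 q6 0.8149925545287249 F [-2.4501  0.7979  6.9384] T [0.0163 0.2768 0.1347] gap 0.03117293850934298
```

servo_tool(
  series=[
    {"gripper": -0.5, "tx": 0, "ty": 0, "tz": 0, "yaw": 0},
  ],
)

```text
clock: 18.98
eef_pos: [0.5883, -0.0957, 0.0545]
orientation: [0.962, 0.273, 0.0, 0.0]
wrist_force: [-2.4, 0.1, 7.4]
finger_gap: 0.0311
```

```bash
python3 st.py
```

```text
18.975 pos [ 0.5883 -0.0957  0.0545] ang -1.0179 q6 0.8149487798196909 F [-2.4225  0.1431  7.3864] T [0.0556 0.3031 0.1013] gap 0.031055897677665725
```

servo_tool(
  series=[
    {"gripper": -0.5, "tx": 0, "ty": 0, "tz": 0, "yaw": -0.015},
    {"gripper": -0.5, "tx": 0, "ty": 0, "tz": 0, "yaw": 0},
    {"gripper": -0.5, "tx": 0, "ty": 0, "tz": 0, "yaw": 0},
  ],
)

```text
clock: 19.35
eef_pos: [0.5883, -0.0957, 0.0545]
orientation: [0.966, 0.258, 0.0, 0.0]
wrist_force: [-1.4, 1.4, 6.8]
finger_gap: 0.0312
```

```bash
python3 st.py
```

```text
19.35 pos [ 0.5883 -0.0957  0.0545] ang -1.0495 q6 0.8465031299393222 F [-1.3703  1.3921  6.7778] T [0.0084 0.2457 0.0853] gap 0.031153475837160702
```

servo_tool(
  series=[
    {"gripper": -0.5, "tx": 0, "ty": 0, "tz": 0, "yaw": 0},
  ],
)

```text
clock: 19.48
eef_pos: [0.5883, -0.0957, 0.0545]
orientation: [0.966, 0.258, 0.0, 0.0]
wrist_force: [-2.2, 1.0, 7.0]
finger_gap: 0.0315
```

```bash
python3 st.py
```

```text
19.475 pos [ 0.5883 -0.0957  0.0545] ang -1.0494 q6 0.8464653720257984 F [-2.2288  0.9777  7.045 ] T [0.0548 0.2571 0.1175] gap 0.03149936544017203
```

servo_tool(
  series=[
    {"gripper": -0.5, "tx": 0, "ty": 0, "tz": 0, "yaw": 0},
  ],
)

```text
clock: 19.6
eef_pos: [0.5883, -0.0957, 0.0545]
orientation: [0.966, 0.258, 0.0, 0.0]
wrist_force: [-0.9, 0.4, 7.5]
finger_gap: 0.0316
```

```bash
python3 st.py
```

```text
19.6 pos [ 0.5883 -0.0957  0.0545] ang -1.0495 q6 0.8464774615712926 F [-0.9491  0.3652  7.4831] T [0.1037 0.2662 0.0324] gap 0.03162797685693636
```

```bash
cat > av.py <<'E'
from h import *
np.set_printoptions(precision=4,suppress=True)
T=[];F=[];A=[]
for i in range(12):
    viewer.snapshot('side');s=readout.read_state();T.append(s['wrist_torque'][2]);F.append(s['wrist_force']);o=s['orientation'];A.append(2*np.arctan2(o[1],o[0])-np.pi/2)
print(s['clock'],'Tz',np.round(T,3),'mean %.4f se %.4f'%(np.mean(T),np.std(T)/12**.5),'ang %.4f'%np.mean(A),np.mean(F,0))
E
python3 av.py
```

```text
20.2 Tz [0.072 0.121 0.041 0.054 0.141 0.081 0.023 0.078 0.033 0.068 0.066 0.038] mean 0.0679 se 0.0097 ang -1.0495 [-2.1491  0.572   6.9901]
```

servo_tool(
  series=[
    {"gripper": -0.5, "tx": 0, "ty": 0, "tz": 0, "yaw": -0.015},
    {"gripper": -0.5, "tx": 0, "ty": 0, "tz": 0, "yaw": 0},
  ],
)

```text
clock: 20.45
eef_pos: [0.5883, -0.0957, 0.0545]
orientation: [0.97, 0.242, 0.0, 0.0]
wrist_force: [-1.6, 0.7, 6.7]
finger_gap: 0.0313
```

```bash
python3 av.py
```

```text
21.05 Tz [0.1   0.117 0.114 0.068 0.103 0.123 0.156 0.075 0.067 0.064 0.099 0.104] mean 0.0990 se 0.0075 ang -1.0808 [-1.8429  0.6745  6.9617]
```

servo_tool(
  series=[
    {"gripper": -0.5, "tx": 0, "ty": 0, "tz": 0, "yaw": -0.015},
  ],
)

```text
clock: 21.18
eef_pos: [0.5883, -0.0956, 0.0545]
orientation: [0.974, 0.227, 0.0, 0.0]
wrist_force: [-1.2, -0.2, 6.3]
finger_gap: 0.0312
```

```bash
python3 st.py; python3 av.py
```

```text
21.175 pos [ 0.5883 -0.0956  0.0545] ang -1.1126 q6 0.909744335719881 F [-1.2122 -0.1969  6.3452] T [0.0595 0.2878 0.2124] gap 0.031176036516967043
21.775 Tz [0.158 0.123 0.086 0.078 0.094 0.116 0.132 0.089 0.11  0.116 0.07  0.089] mean 0.1051 se 0.0070 ang -1.1123 [-1.8177  0.5258  6.9763]
```

servo_tool(
  series=[
    {"gripper": -0.5, "tx": 0, "ty": 0, "tz": 0, "yaw": 0},
    {"gripper": -0.5, "tx": 0, "ty": 0, "tz": 0, "yaw": 0},
  ],
  newtons=115,
)

```text
clock: 22.02
eef_pos: [0.5883, -0.0957, 0.0548]
orientation: [0.974, 0.227, 0.0, 0.0]
wrist_force: [-2.1, 1.3, 8.0]
finger_gap: 0.03
```

```bash
python3 av.py;python3 st.py
```

```text
22.625 Tz [0.075 0.142 0.098 0.084 0.075 0.078 0.09  0.084 0.109 0.104 0.111 0.127] mean 0.0981 se 0.0059 ang -1.1122 [-2.4888  0.9524  8.2666]
22.625 pos [ 0.5883 -0.0957  0.0548] ang -1.1123 q6 0.9092781037535509 F [-2.0691  0.5532  8.7894] T [0.0796 0.2853 0.1266] gap 0.029886841053211415
```

servo_tool(
  series=[
    {"gripper": -0.5, "tx": 0, "ty": 0, "tz": 0, "yaw": -0.008},
  ],
)

```text
clock: 22.75
eef_pos: [0.5883, -0.0957, 0.0548]
orientation: [0.976, 0.219, 0.0, 0.0]
wrist_force: [-2.2, 0.8, 8.0]
finger_gap: 0.0301
```

```bash
python3 st.py;python3 av.py
```

```text
22.75 pos [ 0.5883 -0.0957  0.0548] ang -1.1289 q6 0.926077882521855 F [-2.1518  0.8064  7.9904] T [0.0884 0.4711 0.3096] gap 0.03010384750591085
23.35 Tz [0.253 0.195 0.197 0.208 0.251 0.201 0.209 0.193 0.139 0.263 0.161 0.227] mean 0.2081 se 0.0101 ang -1.1287 [-2.4336  0.872   8.57  ]
```

```bash
python3 av.py
```

```text
23.95 Tz [0.209 0.222 0.239 0.196 0.194 0.173 0.184 0.164 0.163 0.167 0.241 0.187] mean 0.1949 se 0.0076 ang -1.1286 [-2.7665  0.6562  8.3515]
```

servo_tool(
  series=[
    {"gripper": -0.5, "tx": 0, "ty": 0, "tz": 0, "yaw": -0.004},
  ],
)

```text
clock: 24.08
eef_pos: [0.5883, -0.0957, 0.0548]
orientation: [0.977, 0.215, 0.0, 0.0]
wrist_force: [-2.9, 1.8, 8.2]
finger_gap: 0.0302
```

```bash
python3 st.py;python3 av.py
```

```text
24.075 pos [ 0.5883 -0.0957  0.0548] ang -1.137 q6 0.9341845944686961 F [-2.8926  1.8051  8.2285] T [0.0702 0.4449 0.3043] gap 0.0301778848934693
24.675 Tz [0.285 0.26  0.219 0.271 0.252 0.277 0.255 0.253 0.253 0.225 0.266 0.286] mean 0.2585 se 0.0058 ang -1.1369 [-2.6181  0.8011  8.536 ]
```

servo_tool(
  series=[
    {"gripper": 0.1, "tx": 0, "ty": 0, "tz": 0, "yaw": 0},
    {"gripper": 0.1, "tx": 0, "ty": 0, "tz": 0, "yaw": 0},
    {"gripper": 0.1, "tx": 0, "ty": 0, "tz": 0, "yaw": 0},
  ],
)

```text
clock: 25.05
eef_pos: [0.5877, -0.0956, 0.0533]
orientation: [0.977, 0.215, -0.0, -0.0]
wrist_force: [0.3, 0.2, -0.4]
finger_gap: 0.047
```

```bash
python3 av.py; python3 st.py; python3 rp.py s10
```

```text
25.65 Tz [ 0.007  0.067  0.023  0.011  0.043  0.022 -0.024  0.032  0.04  -0.008
 -0.035 -0.018] mean 0.0134 se 0.0084 ang -1.1377 [ 0.0832 -0.1463  0.0287]
25.65 pos [ 0.5881 -0.0957  0.0538] ang -1.1376 q6 0.9345358392804877 F [ 0.3505 -0.4458 -0.0172] T [-0.0199  0.0298 -0.0181] gap 0.046731427785616085
roll [ 0.5821 -0.097 ] 194 0.0037990213958223776
25.7 [ 0.5881 -0.0957  0.0538] [0.9766 0.2149 0.     0.    ] [ 0.4934  0.9752 -0.4555] [-0.0175  0.0443 -0.0126] 0.04706949659698434
```

View pics/s10c.png

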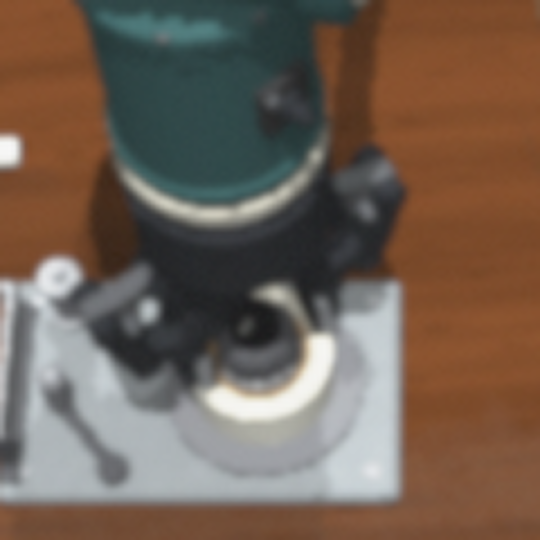

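servo_tool(
  series=[
    {"gripper": -0.5, "tx": 0, "ty": 0, "tz": 0.0005, "yaw": 0},
    {"gripper": -0.5, "tx": 0, "ty": 0, "tz": 0, "yaw": 0},
    {"gripper": -0.5, "tx": 0, "ty": 0, "tz": 0, "yaw": 0},
    {"gripper": -0.5, "tx": 0, "ty": 0, "tz": 0, "yaw": 0},
  ],
  newtons=115,
)

```text
clock: 26.2
eef_pos: [0.5881, -0.0957, 0.0549]
orientation: [0.977, 0.215, 0.0, 0.0]
wrist_force: [-1.9, -0.1, 4.9]
finger_gap: 0.03
```

```bash
python3 av.py; python3 st.py
```

```text
26.8 Tz [-0.053 -0.028  0.003 -0.028 -0.018 -0.043 -0.033 -0.033 -0.001 -0.024
 -0.041 -0.011] mean -0.0259 se 0.0046 ang -1.1377 [-2.7401  0.0009  5.6736]
26.8 pos [ 0.5881 -0.0957  0.0548] ang -1.1376 q6 0.9345447549945038 F [-2.9513  0.625   5.9876] T [ 0.0659  0.4405 -0.0114] gap 0.02981133479757012
```

servo_tool(
  series=[
    {"gripper": -0.5, "tx": 0, "ty": 0, "tz": 0, "yaw": -0.008},
  ],
)

```text
clock: 26.92
eef_pos: [0.5881, -0.0957, 0.0549]
orientation: [0.978, 0.207, -0.0, 0.0]
wrist_force: [-2.4, 0.8, 5.8]
finger_gap: 0.03
```

```bash
sed -i 's/range(12)/range(8)/;s/12\*\*.5/8**.5/' av.py; python3 av.py
```

```text
27.325 Tz [0.239 0.286 0.2   0.146 0.139 0.162 0.24  0.201] mean 0.2017 se 0.0171 ang -1.1538 [-2.4676  0.2022  5.569 ]
```

servo_tool(
  series=[
    {"gripper": -0.5, "tx": 0, "ty": 0, "tz": 0, "yaw": -0.008},
  ],
)

```text
clock: 27.45
eef_pos: [0.5881, -0.0957, 0.0549]
orientation: [0.98, 0.199, -0.0, 0.0]
wrist_force: [-2.6, 0.9, 5.3]
finger_gap: 0.0298
```

```bash
python3 av.py
```

```text
27.85 Tz [0.265 0.236 0.236 0.226 0.215 0.219 0.21  0.267] mean 0.2343 se 0.0071 ang -1.1704 [-2.37   -0.0822  5.5015]
```

servo_tool(
  series=[
    {"gripper": 0.3, "tx": 0, "ty": 0, "tz": 0, "yaw": 0},
    {"gripper": 1, "tx": 0, "ty": 0, "tz": 0, "yaw": 0},
    {"gripper": 1, "tx": 0, "ty": 0, "tz": 0, "yaw": 0},
    {"gripper": 1, "tx": 0, "ty": 0, "tz": 0, "yaw": 0},
    {"gripper": 1, "tx": 0, "ty": 0, "tz": 0.02, "yaw": 0},
    {"gripper": 1, "tx": 0, "ty": 0, "tz": 0.04, "yaw": 0},
    {"gripper": 1, "tx": 0, "ty": 0, "tz": 0.05, "yaw": 0},
    {"gripper": 1, "tx": 0, "ty": 0, "tz": 0.05, "yaw": 0},
    {"gripper": 1, "tx": -0.04, "ty": 0, "tz": 0.04, "yaw": 0},
    {"gripper": 1, "tx": -0.05, "ty": 0, "tz": 0.02, "yaw": 0},
    {"gripper": 1, "tx": -0.04, "ty": 0, "tz": 0, "yaw": 0},
    {"gripper": 1, "tx": 0, "ty": 0, "tz": 0, "yaw": 0},
  ],
)

```text
clock: 29.35
eef_pos: [0.4564, -0.0956, 0.2764]
orientation: [0.98, 0.198, 0.001, 0.001]
wrist_force: [0.6, -0.1, 0.5]
finger_gap: 0.0853
```

```bash
python3 - <<'E'
from h import *
np.set_printoptions(precision=4,suppress=True)
p,d=snap('side','s11');t,td=snap('top','t11')
p0=np.load('pics/side0.npz')['p']
c=lambda q:cv2.resize(q[230:310,210:320],None,fx=3.6,fy=3.6*1.2,interpolation=2)
cv2.imwrite('pics/cmp.png',cv2.cvtColor(np.hstack([c(p0),c(p)]),cv2.COLOR_RGB2BGR))
W=cloud('side',d);hsv=cv2.cvtColor(p,cv2.COLOR_RGB2HSV)
r=np.hypot(W[...,0]-.5887,W[...,1]+.0946);m=(r>.021)&(r<.029)&(hsv[...,2]>120)&(hsv[...,1]<60)&(W[...,2]>.03)&(W[...,2]<.07);print(m.sum(),np.percentile(W[m][:,2],[5,50,95]))
from scipy.optimize import least_squares
m=(r<.038)&(W[...,2]>.025)&(W[...,2]<.046)&(hsv[...,1]<70)&(W[...,0]>.6);w=W[m]
q=least_squares(lambda c:np.hypot(w[:,0]-c[0],w[:,1]-c[1])-.031,[.589,-.095],loss='soft_l1',f_scale=.001);print(q.x,len(w))
print(readout.read_state()['eef_pos'],readout.read_state()['clock'])
E
```

```text
280 [0.0494 0.0515 0.0542]
[ 0.5888 -0.0946] 128
[ 0.4585 -0.0958  0.2758] 29.45
```

View pics/cmp.png

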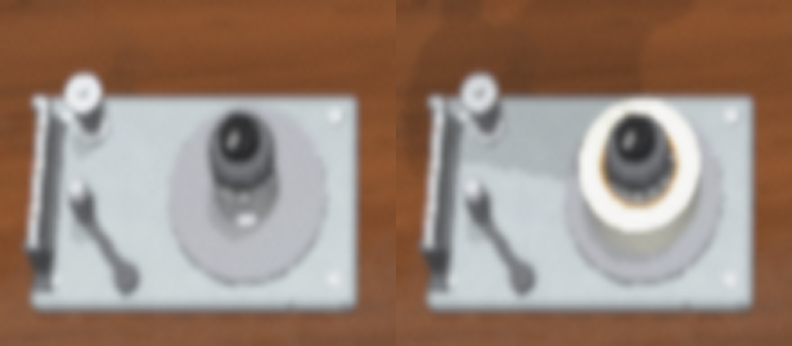

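View pics/s11.png

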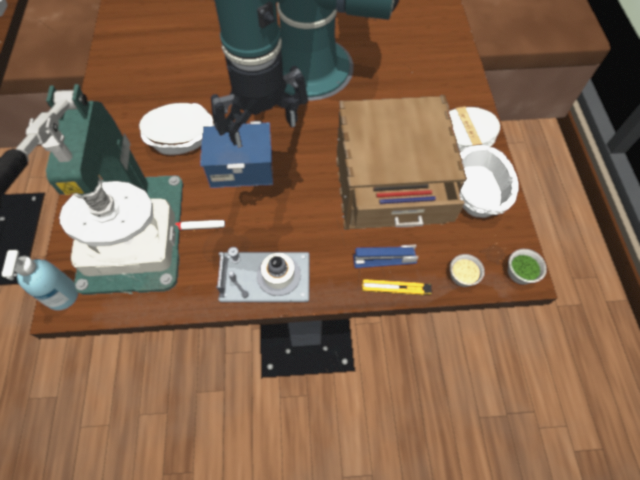

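```bash
python3 -c "
from cell import order
print(order.hand_in())"
```

```text
the job is handed in; nothing more can be done
None
```

The label roll is on the hub, fully down on the platter. I turned only the outer knob clockwise until the jaws bore on the core, then let go, backed the arm away and handed the job in. The robot's clock stood at about 29.5 s of the 64 s allowed.

**Seating:** the last pictures put the roll's top at 51.5 mm, against 52 mm expected. Its axis is within about 0.2 mm of the hub axis.

**Tightness:** the tool turned about 1.0 rad in all, the last part after re-gripping the knob with more force. The last paused torque was about 0.23 N m, and the one just before the re-grip was 0.26 N m. That means roughly 15 to 17 N per jaw, between the 10 N wanted and the 22 N limit.

**Torque readings that disagreed:**
- At the first grip of 70 N the paused torque rose less than expected, from 0.07 to 0.10 N m. I took this as the pads slipping, so I raised the grip to 115 N.
- After the re-grip, the last step rose by about 2 N m per rad, which matches the description.
- Single readings were noisy by about 0.03 N m, so the jaw force is an estimate, not a direct measurement.

**Everything else:** the brake knob was not touched and looks unchanged next to the starting picture, though I compared it only by eye at low resolution. The stapler, marker, cutter and pot lie where they were.

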